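Check a used hub and draw out its stub shaft for a buyer

TASK

Show a buyer that the used wheel hub is sound: with the stub shaft still seated in it, turn the brake disc by hand through one full turn on its bearing (either way round). Then draw the flanged stub shaft up out of the middle of the hub without dropping it, turn it level so that its splines can be looked over, and finish still gripping it there, lying level in the gripper with its middle at least 25 cm above the table and touching nothing else. Leave the other parts on the table where they are.

Things in the scene. Friction and masses are not known exactly. Their poses are not given: they have to be found in the camera images.
- hub (a joint): turning angle of the brake disc and hub about the upright axis through its centre, rad; grows anticlockwise seen from above, no stops, starts between 0 and 0.1. The bearing is a little stiff (about 2 N at a stud moves it) and the disc stays where it is left
- hub_face (a point): centre of the hub's flat upper face, on the turning axis, 115 mm above the table; z up, x towards one wheel stud, turning with the disc. The face is round, 172 mm across, the top of a raised middle of a brake disc 240 mm across (its flat friction ring lies 28 mm below this point). The fixed carrier below is bolted to the table
- hub_stud (a point): one of five upright wheel studs, 14 mm thick and 32 mm tall, evenly spaced on the hub's upper face 70 mm from the axis: this point is on the stud's axis half-way up, 16 mm above the face; it turns with the disc, axes as hub_face
- hub_bore (a point): centre of the mouth of the hub's bore, on the turning axis, 5 mm above hub_face: the bore is 28 mm wide, inside a raised ring 74 mm across and 5 mm high; axes as hub_face. The shaft's stem goes 82 mm deep in it, loose (2 mm of play all round)
- shaft_grip (a point): the plain round upper end of the steel stub shaft, 26 mm thick and 38 mm long, where it is gripped: the point on its axis half-way along that end (19 mm below its top, 19 mm above the flange); z along the shaft, up at the start, when this point is 31 mm above hub_face
- shaft_mid (a point): the point on the stub shaft's axis half-way along its 126 mm length, 45 mm below shaft_grip; same axes. Below the plain end is a flange 58 mm across and 6 mm thick (25 to 19 mm above this point), resting on the ring of the bore at the start; then a 24 mm stem, splined lower down, ending 63 mm below this point. About 0.55 kg, centre of mass 6 mm above this point
- piston: an aluminium engine piston standing crown up, 76 mm across and 66 mm tall; origin at the centre of its underside. Bystander, leave it alone
- bearing: a taper roller bearing lying flat, 72 mm across and 22 mm tall; origin at the centre of its underside. Bystander, leave it alone
- wrench: a steel spanner lying flat, about 190 mm long; origin underneath its middle, x along it. Bystander, leave it alone
- drum: a rusty brake drum lying face up, 208 mm across and 62 mm tall; origin at the centre of its underside. Bystander, leave it alone
- starter: a starter motor lying along its own x axis, about 190 mm long, 115 mm wide and 117 mm tall; origin underneath its middle. Bystander, leave it alone
- gear: a steel gear wheel lying flat, 95 mm across and 30 mm tall; origin at the centre of its underside. Bystander, leave it alone
- conrod: a connecting rod lying flat, about 175 mm long, 80 mm wide at its big end and 22 mm tall; origin underneath the centre of its big end, x towards the small end. Bystander, leave it alone
Not all that is in view belongs to the job. What is shaped like the part that bears shaft_grip but orange or yellow is not meant.

How it is judged (in metres and radians):
On the way, in this order (a step that is already met when the one before it is completed fails the run):
1. the disc has been turned one full turn, either way, with the shaft still seated in the hub ((value of joint hub above 6.2 rad or value of joint hub below -6.1 rad) and z of shaft_mid in the frame of hub_face below -0.005 m), for 0.1 s.
2. the shaft is drawn wholly out of the bore, in the gripper (z of shaft_mid in the frame of hub_face above 0.072 m and contact force between the fingers and shaft above 1 N and contact force between shaft and stand below 0.2 N), for 0.1 s.
At the end, for the whole second after the job is handed in: the shaft is gripped by the fingers and touches no part of the hub or its carrier, its middle more than 235 mm above the table, its axis within 0.3 rad (17 degrees) of level, and still (under 30 mm/s); the other loose parts are within 30 mm of where they began (height (world z) of shaft_mid above 0.235 m and angle between shaft_mid's own z axis and vertical between 1.2708 and 1.8708 rad and contact force between the fingers and shaft above 1 N and contact force between shaft and stand below 0.2 N and linear speed of shaft below 0.03 m/s and distance of each of piston, bearing, wrench, drum, starter, gear, conrod from where it was at the start of the episode below 0.03 m); the arm keeps its last pose, push and grip.
It fails at once if the shaft is dropped to the table (height (world z) of shaft_mid below 0.06 m).
It fails at once if one of the other parts on the table is shifted by more than 30 mm (distance of any of piston, bearing, wrench, drum, starter, gear, conrod from where it was at the start of the episode above 0.03 m).
It also fails if it takes over 53 s, if anything falls off the work surface, if the arm or the gripper's body presses on something with over 40 N, if the wrist force passes 120 N, or if a joint passes its speed limit or range.

ROBOT

A 6-joint arm with a two-finger parallel gripper is mounted at the origin on the work surface. World frame = base frame: x ahead of the robot, y to its left, z up, the work surface at z = 0. Lengths are in mm, angles in degrees, forces in N, time in s.
With the tool pointing down it reaches from about 300 to 825 mm from the base axis. Payload 5.4 kg.
Tool frame: the origin (TCP) lies on the centre line of the jaws, within the pads' length; the fingertips stand bot.tips_ahead ahead of it and the grasp point (between the pads) lies 11 mm behind it (bot.tips_ahead is the distance from the TCP to the fingertips, in mm); x points along the fingers, z is the direction in which the jaws open and shut, and the axes are right-handed (so a half turn about x gives the same grasp; the last joint's range is limited). The gripper opens to 92 mm and grips with 3 to 60 N. Pads are 20 mm wide; open, the fingers measure 128 mm over their backs; the gripper's body (75 mm by 189 mm) begins 69 mm behind the grasp point.
Start: joints at [58.207, 9.076, 91.501, -0, 79.423, -12.038], TCP at [194.364, 541.137, 222.601] pointing down, gripper open.
Joint ranges: [-166.64, 166.64], [-54.1, 131.32], [10.49, 154.53], [-73.88, 253.88], [9.74, 151.15], [-171.62, 171.62]. Speed limits (degrees/s): [147.25, 147.25, 180, 180, 180, 180].

INTERFACE

Orientations are given as a 3x3 rotation matrix whose columns are the frame's x, y, z axes.
In Python, from bench import bot gives the robot as it stands. The module is installed in compiled form; this text tells all that it offers. Calls block until the motion is done:
- bot.goto(position, orientation): joint-space move of the TCP to a pose.
- bot.movel(position, feed=150, orientation=None, max_force=None): straight line of the TCP; orientation=None keeps the orientation; feed is the mean speed in mm/s. With max_force (N) it stops when the force on the tool has changed by that much, and returns True; else False.
- bot.movej(angles): joint-space move.
- bot.grip(opening, f_grip=None): finger opening in mm; f_grip is the grip in N (None keeps the last); returns when the fingers have stopped.
- bot.hold(seconds).
- bot.ik(position, orientation): joint angles nearest the present ones, or None.
- bot.sense(): the state.
- bot.capture(name): name is "scene" or "top" or "wrist"; returns (picture, depth): 384x512x3 uint8, red, green, blue; 384x512 float32, mm along the optical axis (not along the pixel's ray), 0 where there is no reading.
- bot.camera_params(name): a dict with "K" (3x3 intrinsics, pixels), "dist" ([k1, k2, p1, p2, k3] as OpenCV has them; the pictures are not rectified), "R" (3x3) and "t" (3): a world point X has camera coordinates R X + t. Camera axes: x right, y down, z forward; pixel columns grow to the right and rows downward; lengths in mm; the calibration is good to about 2 mm. A picture is of the moment at which its call begins: read the wrist's pose just before it. camera_params takes no time and is no camera call; for the wrist camera it gives the pose at the moment of the call.
A pose or a line that the arm cannot do raises bot.Unreachable and nothing moves.
- bot.job_done(): hands the job in, once; it reports no verdict.
The state is a dict: "clock": time; "joints": joint angles; "joint_velocities": joint speeds; "joint_efforts": joint torques, N m; "ee_pos": TCP position; "orientation": TCP orientation; "ft_force": force on the tool from outside, world axes, zero at the start; "wrist_torque": the same for the moment, N m; "gripper_width": finger opening in mm.
Only numpy, scipy, OpenCV 4.12 (cv2) and the standard library are available. Lean on these libraries where they do the work, as an engineer would, in place of code of your own. Each camera call takes 0.05 s, during which the arm holds its last target. There are 200 camera calls.

## Working session

There is one attempt and no reset: what is moved stays moved. The work goes in short steps, each a Python script; the robot and the scene stay as the last script left them, time stands still between calls to the robot, and variables do not carry over. Pictures are saved under pics/ and viewed, about 8 in all and at most 12, crops included, and the job is handed in when it is done.

```bash
mkdir -p pics; ls; python3 - <<'E'
from bench import bot
import cv2,numpy as np
for n in ("scene","top"):
    p,d=bot.capture(n); np.savez(f"{n}.npz",p=p,d=d); cv2.imwrite(f"pics/{n}0.png",cv2.resize(p[:,:,::-1],None,fx=1.5,fy=1.5))
    c=bot.camera_params(n); print(n,{k:np.round(v,3).tolist() for k,v in c.items()})
print(bot.tips_ahead); s=bot.sense(); print(s["clock"],np.round(s["orientation"],3).tolist(),s["ft_force"])
E
```

```text
pics
scene {'K': [[462.789, 0.0, 258.475], [0.0, 462.789, 192.306], [0.0, 0.0, 1.0]], 'dist': [0.054, 0.0, 0.0, 0.0, 0.0], 'R': [[0.698, 0.716, -0.008], [0.479, -0.475, -0.739], [-0.532, 0.512, -0.674]], 't': [-359.756, -211.763, 1977.676]}
top {'K': [[451.418, 0.0, 265.466], [0.0, 451.418, 196.099], [0.0, 0.0, 1.0]], 'dist': [-0.126, 0.0, 0.0, 0.0, 0.0], 'R': [[-0.002, -1.0, 0.004], [-0.998, 0.001, -0.062], [0.062, -0.004, -0.998]], 't': [-34.966, 533.227, 1737.161]}
8.0
0.1 [[-0.001, -0.941, 0.338], [-0.001, 0.338, 0.941], [-1.0, 0.0, -0.002]] [-0.86789047 -0.06852656 -0.58910189]
```

View pics/top0.png

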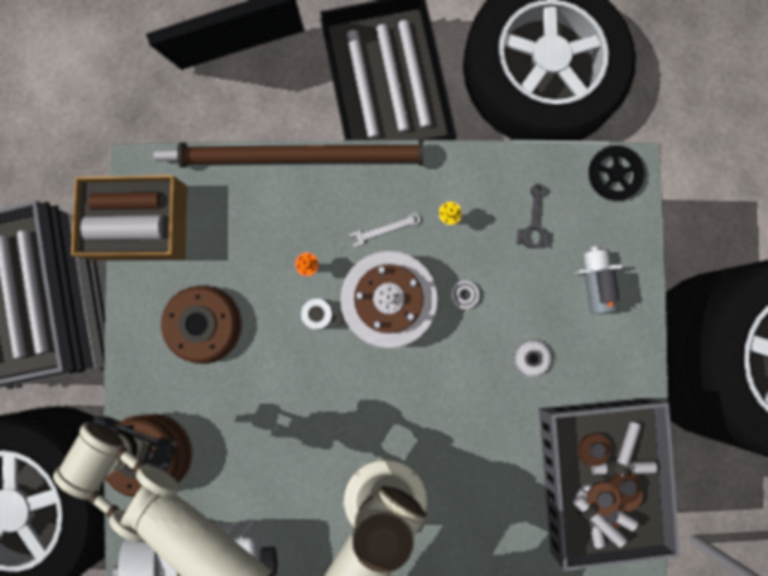

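View pics/scene0.png

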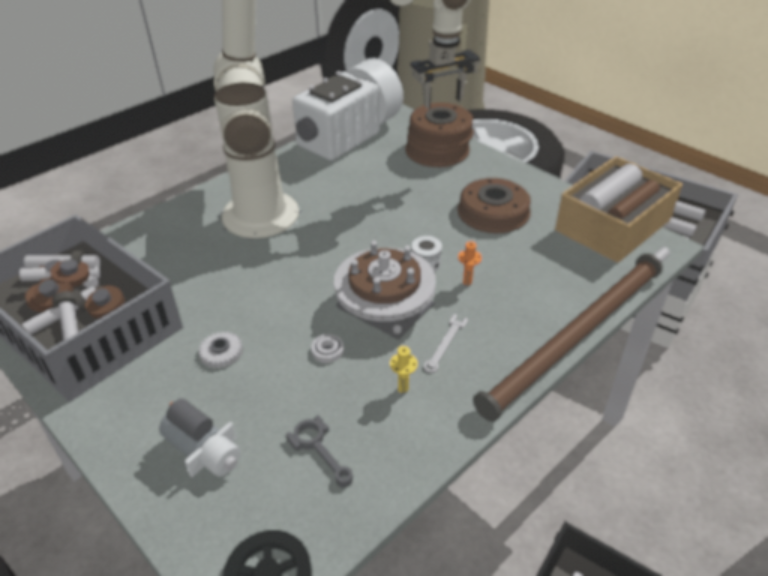

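Top view (768×576): the steel shaft stands in the hub centre at (389,298), with the five studs around it. The lookalikes are orange at (306,264) and yellow at (450,213). The piston is at (316,313) and the bearing at (466,293). I choose the steel one in the hub and measure it from the top depth.

```bash
cat > h.py <<'E'
from bench import bot
import cv2,numpy as np
from scipy.optimize import least_squares
def cloud(d,c):
    v,u=np.mgrid[:d.shape[0],:d.shape[1]].astype(float)
    n=cv2.undistortPoints(np.stack([u.ravel(),v.ravel()],1)[:,None],c["K"],np.array(c["dist"]))[:,0]
    P=np.c_[n,np.ones(len(n))]*d.ravel()[:,None]
    return ((P-c["t"])@np.array(c["R"])).reshape(*d.shape,3)
def down(yaw):  # tool x down, jaw direction (z) at yaw degrees
    a=np.radians(yaw); z=np.array([np.cos(a),np.sin(a),0]); x=np.array([0,0,-1.]); return np.c_[x,np.cross(z,x),z]
def project(X,c): return cv2.projectPoints(np.array(X,float).reshape(-1,3),cv2.Rodrigues(np.array(c["R"]))[0],np.array(c["t"]),c["K"],np.array(c["dist"]))[0][:,0]
E
python3 - <<'E'
from h import *
f=np.load("top.npz"); c=bot.camera_params("top"); P=cloud(f["d"],c); 
v,u=np.mgrid[:384,:512]; m=((u-259.5)**2+(v-199)**2<40**2)&(f["d"]>0)
Q=P[m]
print(np.histogram(Q[:,2],bins=np.arange(-10,190,10)))
for lo,hi in((70,100),(105,120),(125,152),(153,175)):
    s=Q[(Q[:,2]>lo)&(Q[:,2]<hi)]; print(lo,len(s),np.median(s,0).round(1) if len(s) else '')
r=Q[(Q[:,2]>75)]; (x,y),R=cv2.minEnclosingCircle(r[:,:2].astype(np.float32)); print(x,y,R)
print(np.round(Q[Q[:,2]>153],1))
# try reaching above
for yaw in (0,45,90,135,180,-45,-90,-135): print(yaw, None if (q:=bot.ik([x,y,300],down(yaw))) is None else np.round(q,0))
p=f["p"][150:250,210:310,::-1]; cv2.imwrite("pics/crop1.png",cv2.resize(p,None,fx=5,fy=5))
E
```

```text
(array([ 910,  785,   17,    0,    4,   18,   29,    0,   59, 1128,  319,
        158, 1094,  313,   30,   48,   17,   36,    1]), array([-10,   0,  10,  20,  30,  40,  50,  60,  70,  80,  90, 100, 110,
       120, 130, 140, 150, 160, 170, 180]))
70 1506 [511.1 -11.4  87. ]
105 1245 [516.5 -11.6 114.4]
125 179 [512.2  -4.5 129.4]
153 44 [517.4 -12.1 163.6]
516.63818359375 -10.095444679260254 120.01235961914062
[[557.3 -65.8 154. ]
 [550.2 -69.4 153.7]
 [528.1  -5.  163.4]
 [527.7  -8.6 169.7]
 [527.8 -12.1 166.8]
 [528.  -15.7 163.6]
 [524.5  -1.4 162.9]
 [524.3  -5.  167.4]
 [524.6  -8.5 161.8]
 [524.4 -12.1 164.3]
 [523.9 -15.7 172.3]
 [524.5 -19.2 163.6]
 [520.7  -1.5 167.7]
 [521.   -5.  162.7]
 [521.   -8.5 162. ]
 [520.9 -12.1 164.1]
 [520.9 -15.6 163.8]
 [520.9 -19.2 164.3]
 [517.4   2.2 162.5]
 [517.3  -1.4 165. ]
 [517.4  -5.  162.2]
 [517.3  -8.5 164.9]
 [517.4 -12.1 163.2]
 [517.4 -15.6 163.6]
 [517.4 -19.2 162. ]
 [517.1 -22.8 168.3]
 [513.5  -1.5 168.3]
 [514.   -4.9 159.7]
 [513.7  -8.5 164.9]
 [513.5 -12.1 168.4]
 [513.5 -15.7 168.8]
 [513.9 -19.2 161.6]
 [514.  -22.7 159.4]
 [510.5  -1.3 158.5]
 [510.6  -4.9 157. ]
 [510.1  -8.5 165.4]
 [510.1 -12.1 165.9]
 [510.3 -15.6 162.1]
 [510.3 -19.2 162.8]
 [506.8  -4.9 160.5]
 [506.6  -8.5 164.6]
 [506.4 -12.1 168.7]
 [506.7 -15.6 162.1]
 [507.  -19.1 156. ]]
0 [-15.  -2.  94.  -0.  88. -15.]
45 [-15.  -2.  94.  -0.  88. -60.]
90 [ -15.   -2.   94.   -0.   88. -105.]
135 [ -15.   -2.   94.   -0.   88. -150.]
180 [-15.  -2.  94.  -0.  88. 165.]
-45 [-15.  -2.  94.  -0.  88.  30.]
-90 [-15.  -2.  94.  -0.  88.  75.]
-135 [-15.  -2.  94.  -0.  88. 120.]
```

View pics/crop1.png

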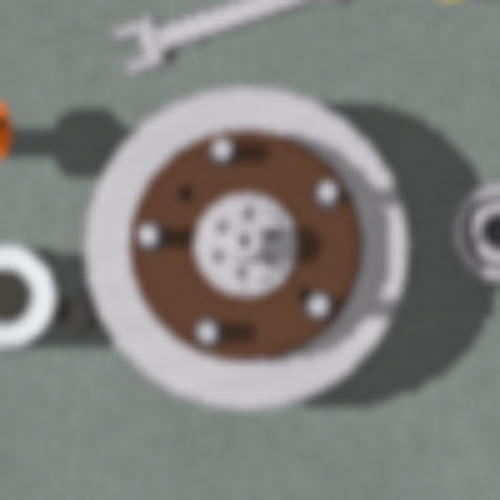

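The crop shows the steel shaft in the hub at (247,245) and studs at (222,152), (328,191), (318,304), (207,332) and (149,236). The hub centre is near (517,-11), and the 120 mm disc radius matches. I move above it and look with the wrist camera.

```bash
python3 - <<'E'
from h import *
bot.goto([517,-11,330],down(0)); print(bot.sense()["clock"],bot.sense()["ee_pos"])
c=bot.camera_params("wrist"); p,d=bot.capture("wrist"); np.savez("w1.npz",p=p,d=d,K=c["K"],dist=c["dist"],R=c["R"],t=c["t"])
print(np.round(-np.array(c["R"]).T@c["t"],0),np.round(c["R"],2).tolist())
cv2.imwrite("pics/w1.png",cv2.resize(p[:,:,::-1],None,fx=1.5,fy=1.5))
P=cloud(d,c); m=(d>0)&(np.hypot(P[...,0]-517,P[...,1]+11)<130); Q=P[m]
r=Q[(Q[:,2]>78)&(Q[:,2]<150)]; print(len(r),cv2.minEnclosingCircle(r[:,:2].astype(np.float32)))
print(np.histogram(Q[:,2],bins=np.arange(70,180,5)))
m=np.uint8((P[...,2]>135)&(P[...,2]<153)&(d>0)&(np.hypot(P[...,0]-517,P[...,1]+11)>50)&(np.hypot(P[...,0]-517,P[...,1]+11)<90))
n,L,S,C=cv2.connectedComponentsWithStats(m)
for i in range(1,n):
    if S[i,4]>15:
        q=P[L==i]; g=q.mean(0); print(S[i,4],C[i].round(),g.round(1),np.hypot(g[0]-517,g[1]+11).round(1),np.degrees(np.arctan2(g[1]+11,g[0]-517)).round(1))
q=P[(P[...,2]>158)&(P[...,2]<172)&(d>0)&(np.hypot(P[...,0]-517,P[...,1]+11)<40)]; print("shaft",len(q),q.mean(0) if len(q) else 0)
E
```

```text
2.4083 [516.95033516 -10.22622589 329.85511032]
[518.  70. 492.] [[1.0, 0.0, -0.0], [0.0, -0.96, 0.28], [-0.0, -0.28, -0.96]]
26214 ((519.1741943359375, -10.073821067810059), 120.3326416015625)
(array([    0,     0,    19, 11220,    11,     0,     0,     0,  3868,
        8005,   888,  1302,    73,    75,   126,   627,    20,    20,
         364,    89,     0]), array([ 70,  75,  80,  85,  90,  95, 100, 105, 110, 115, 120, 125, 130,
       135, 140, 145, 150, 155, 160, 165, 170, 175]))
157 [263. 111.] [525.5  60.5 146.6] 72.0 83.2
162 [199. 151.] [456.   18.2 145.9] 67.6 154.4
152 [318. 161.] [586.1   7.4 145.7] 71.5 14.9
153 [218. 220.] [474.6 -61.1 145.6] 65.6 -130.2
149 [288. 225.] [555.7 -67.8 145.5] 68.7 -55.8
shaft 459 [519.78322976  -8.9455287  164.26014824]
```

View pics/w1.png

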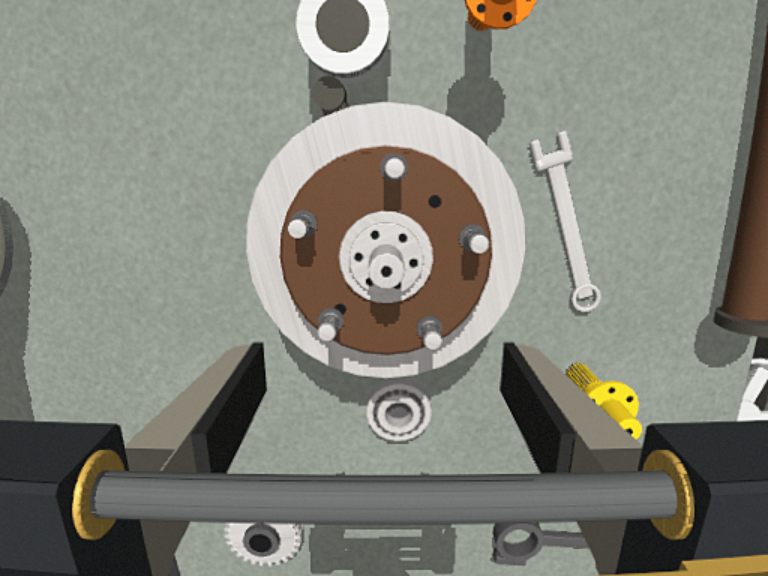

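The wrist view shows the shaft at (385,268) in the hub, all five studs, and nothing tall near the finger path. The five studs average to a centre of (519.6,-8.6) with phase 13.35°, and all fit within 0.3°. I'll cage one stud at a time and turn 216° + 165°.

```bash
cat > turn.py <<'E'
import sys
from h import *
C=np.array([519.5,-8.7]); R=70
def pose(a,z): return [*(C+R*np.array([np.cos(np.radians(a)),np.sin(np.radians(a))])),z],down(a-90)
def stroke(a0,da,n):
    bot.goto(*pose(a0,205)); bot.grip(34,10)
    hit=bot.movel(pose(a0,130)[0],feed=80,max_force=10); print("down hit",hit,bot.sense()["ee_pos"].round(1))
    if hit: return False
    bot.grip(17,10); f=[]
    for a in np.linspace(a0,a0+da,n+1)[1:]:
        p,o=pose(a,130); hit=bot.movel(p,feed=90,orientation=o,max_force=30); s=bot.sense(); f.append(round(float(np.linalg.norm(s["ft_force"])),1))
        if hit: print("blocked",a); return False
    print("forces",f,s["gripper_width"],s["joints"].round(0),"clock",s["clock"])
    bot.grip(34); bot.movel(pose(a,205)[0],feed=150); return True
E
python3 - <<'E'
from turn import *
print([None if (q:=bot.ik(*pose(a,130))) is None else q.round(0)[[0,5]].tolist() for a in np.arange(-58.65,158,36)])
print(stroke(-58.65,216,12))
c=bot.camera_params("top"); p,d=bot.capture("top"); cv2.imwrite("pics/t2.png",cv2.resize(p[130:270,190:330,::-1],None,fx=4,fy=4)); print(bot.sense()["clock"])
E
```

```text
[[-19.0, 129.0], [-15.0, 97.0], [-11.0, 66.0], [-8.0, 33.0], [-6.0, -2.0], [-8.0, -40.0], [-13.0, -80.0]]
down hit False [556.5 -68.7 130.7]
forces [1.1, 1.2, 1.7, 0.7, 1.6, 1.1, 1.0, 0.7, 1.4, 0.6, 0.5, 0.4] 16.896171339662438 [-13.  -4. 116.  -0.  68. -80.] clock 12.7
True
13.8417
```

View pics/t2.png

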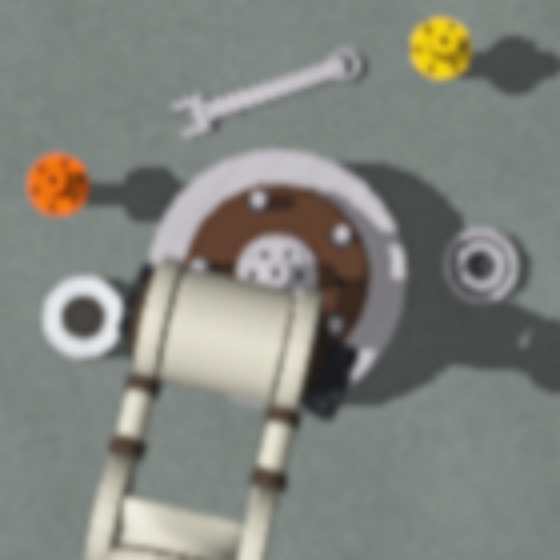

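The disc carries its studs at the same pattern again, as expected after 216° (3×72°), and the shaft is still seated. Now the second stroke, then a look from the same wrist pose as before.

```bash
python3 - <<'E'
from turn import *
ok=stroke(-58.65,168,10); print(ok)
bot.goto([517,-11,330],down(0)); bot.grip(60)
c=bot.camera_params("wrist"); p,d=bot.capture("wrist"); P=cloud(d,c)
cv2.imwrite("pics/w2.png",cv2.resize(p[60:260,140:380,::-1],None,fx=2.5,fy=2.5))
r=np.hypot(P[...,0]-C[0],P[...,1]-C[1]); m=np.uint8((P[...,2]>135)&(P[...,2]<153)&(r>50)&(r<90))
n,L,S,_=cv2.connectedComponentsWithStats(m); G=np.array([P[L==i].mean(0) for i in range(1,n) if S[i,4]>60]); print(G.round(1)); g=G.mean(0)
print(g,np.degrees(np.arctan2(*(G-g)[:,1::-1].T if 0 else ((G-g)[:,1],(G-g)[:,0]))).round(1)%72)
q=P[(P[...,2]>158)&(P[...,2]<172)&(r<30)]; print("shaft",len(q),q.mean(0),bot.sense()["clock"])
E
```

```text
down hit False [556.4 -68.7 130.7]
forces [1.0, 1.3, 0.9, 0.7, 1.1, 1.1, 1.3, 1.6, 0.4, 0.3] 16.929994127851753 [ -7.   3. 109.  -0.  68. -26.] clock 23.0667
True
[[496.9  56.8 146.4]
 [573.7  33.5 145.9]
 [450.8 -10.1 145.8]
 [576.6 -47.9 145.4]
 [499.9 -75.  145.3]]
[519.58539865  -8.54093643 145.7731519 ] [37.1 37.9 37.3 37.4 37.5]
shaft 463 [519.73741415  -9.02935184 164.18348121] 25.4
```

View pics/w2.png

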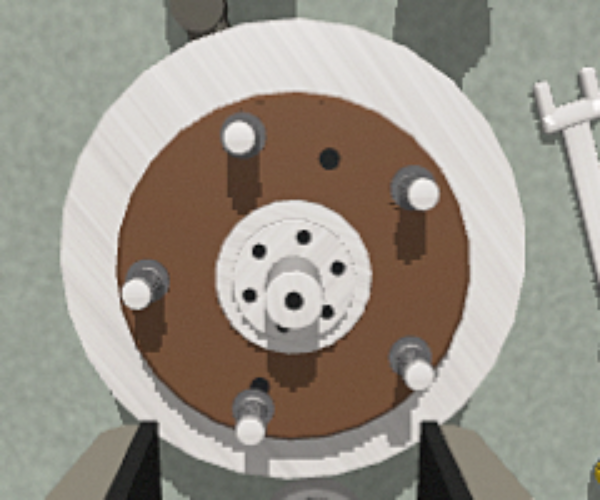

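The studs are at phase 37.4°, and both the stud phase (mod 72°) and the two face holes (mod 180°) agree with 384°. That is over a full turn, and the shaft is still seated (top at 164 mm, axis at (519.7,-9)). Next I search for a level end pose, then grasp and draw out.

```bash
python3 - <<'E'
from turn import *
q0=bot.sense()["joints"]; out=[]
for x,y in((519,-9),(450,-9),(560,-9),(500,100),(500,-120)):
  for z in (360,420,480):
    for h in range(-180,180,20):
      for tilt in (0,10):
        a,t=np.radians([h,tilt]); X=np.array([np.cos(a)*np.cos(t),np.sin(a)*np.cos(t),-np.sin(t)]); H=np.array([-np.sin(a),np.cos(a),0]); V=np.cross(X,H)
        for r in range(0,360,45):
          b=np.radians(r); Z=np.cos(b)*H+np.sin(b)*V
          q=bot.ik([x,y,z],np.c_[X,np.cross(Z,X),Z])
          if q is not None: out.append((np.abs(q-q0).max().round(),x,y,z,h,tilt,r,q.round(0).tolist()))
out.sort(key=lambda o:o[0]); print(len(out)); [print(*o) for o in out[:10]]
print("tilt0"); [print(*o) for o in [o for o in out if o[5]==0][:10]]
E
```

```text
Traceback (most recent call last):
ValueError: time passes only in moves, steps and waits
```

```bash
python3 - <<'E'
from turn import *
q0=bot.sense()["joints"]; n=0
try:
 for h,x,y,z in((-15,519.,-9.,420.),(0,450.,-9.,420.),(-15,450.,-9.,480.),(75,519.,-9.,380.),(-105,519.,-9.,380.),(90,480.,-60.,400.)):
  for tilt in (0,10):
   for r in (0,90,180,270):
        a,t,b=np.radians([h,tilt,r]); X=np.array([np.cos(a)*np.cos(t),np.sin(a)*np.cos(t),-np.sin(t)]); H=np.array([-np.sin(a),np.cos(a),0]); V=np.cross(X,H)
        Z=np.cos(b)*H+np.sin(b)*V
        n+=1; q=bot.ik([x,y,z],np.c_[X,np.cross(Z,X),Z])
        if q is not None: print(h,x,y,z,tilt,r,q.round(0).tolist())
except ValueError as e: print(n,e)
print(bot.sense()["clock"])
E
```

```text
75 519.0 -9.0 380.0 0 0 [-48.0, 14.0, 105.0, 72.0, 119.0, 147.0]
75 519.0 -9.0 380.0 0 90 [-48.0, 14.0, 105.0, 72.0, 119.0, -123.0]
75 519.0 -9.0 380.0 0 180 [-48.0, 14.0, 105.0, 72.0, 119.0, -33.0]
75 519.0 -9.0 380.0 0 270 [-48.0, 14.0, 105.0, 72.0, 119.0, 57.0]
75 519.0 -9.0 380.0 10 0 [-48.0, 9.0, 103.0, 66.0, 115.0, 149.0]
75 519.0 -9.0 380.0 10 90 [-48.0, 9.0, 103.0, 66.0, 115.0, -121.0]
75 519.0 -9.0 380.0 10 180 [-48.0, 9.0, 103.0, 66.0, 115.0, -31.0]
75 519.0 -9.0 380.0 10 270 [-48.0, 9.0, 103.0, 66.0, 115.0, 59.0]
-105 519.0 -9.0 380.0 10 0 [15.0, 27.0, 81.0, -69.0, 115.0, 25.0]
-105 519.0 -9.0 380.0 10 90 [15.0, 27.0, 81.0, -69.0, 115.0, 115.0]
-105 519.0 -9.0 380.0 10 180 [15.0, 27.0, 81.0, -69.0, 115.0, -155.0]
-105 519.0 -9.0 380.0 10 270 [15.0, 27.0, 81.0, -69.0, 115.0, -65.0]
90 480.0 -60.0 400.0 0 0 [-49.0, 22.0, 92.0, 65.0, 134.0, 145.0]
90 480.0 -60.0 400.0 0 90 [-49.0, 22.0, 92.0, 65.0, 134.0, -125.0]
90 480.0 -60.0 400.0 0 180 [-49.0, 22.0, 92.0, 65.0, 134.0, -35.0]
90 480.0 -60.0 400.0 0 270 [-49.0, 22.0, 92.0, 65.0, 134.0, 55.0]
90 480.0 -60.0 400.0 10 0 [-49.0, 18.0, 91.0, 58.0, 130.0, 145.0]
90 480.0 -60.0 400.0 10 90 [-49.0, 18.0, 91.0, 58.0, 130.0, -125.0]
90 480.0 -60.0 400.0 10 180 [-49.0, 18.0, 91.0, 58.0, 130.0, -35.0]
90 480.0 -60.0 400.0 10 270 [-49.0, 18.0, 91.0, 58.0, 130.0, 55.0]
25.4
```

```bash
python3 - <<'E'
from turn import *
x,y=519.7,-9.0; o=down(-72)
bot.goto([x,y,230],o)
hit=bot.movel([x,y,138.5],feed=80,max_force=8); s=bot.sense(); print("down",hit,s["ee_pos"].round(1),s["joints"].round(0))
if not hit:
    bot.grip(20,55); s=bot.sense(); print("grip",s["gripper_width"],s["ft_force"].round(1))
    if 23<s["gripper_width"]<29:
        print("lift hit",bot.movel([x,y,300],feed=60,max_force=25))
        bot.hold(.3); s=bot.sense(); print(s["clock"],s["ee_pos"].round(1),s["gripper_width"],s["ft_force"].round(1))
        p,d=bot.capture("scene"); cv2.imwrite("pics/s3.png",cv2.resize(p[80:240,180:340,::-1],None,fx=3,fy=3))
E
```

```text
down False [520.2  -9.1 139.2] [-14.   6. 105.   0.  69.  58.]
grip 24.97869700230725 [ 0.2 -1.8  0. ]
lift hit False
31.6083 [519.7  -9.  300. ] 25.14028310694401 [-0.1 -0.1 -5.3]
```

View pics/s3.png

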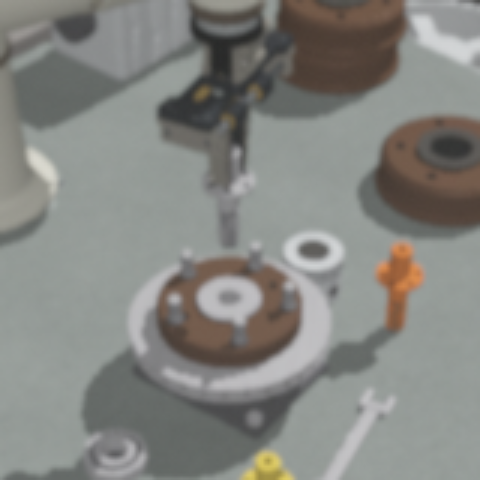

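The picture shows the shaft drawn clear of the hub, stem end at (229,243) and the bore empty at (229,298). The tool carries 5.3 N, which is the shaft's weight. I now raise it and turn it level, slowly enough to stay within 53 s (clock at 31.6).

```bash
python3 - <<'E'
from turn import *
bot.movel([519.7,-9,380],feed=120)
q0=bot.sense()["joints"]
a=np.radians(75); X=np.array([np.cos(a),np.sin(a),0]); H=np.array([-np.sin(a),np.cos(a),0]); Z=-np.cross(X,H); O=np.c_[X,np.cross(Z,X),Z]
q1=np.array(bot.ik([519.,-9.,380.],O)); print(q0.round(0),q1.round(0))
for k in (.25,.5,.75,1): bot.movej(list(q0+k*(q1-q0)))
bot.hold(.5); s=bot.sense(); print(s["clock"],s["ee_pos"].round(1),s["orientation"].round(2).tolist(),s["gripper_width"],s["ft_force"].round(1),s["wrist_torque"].round(2))
p,d=bot.capture("scene"); c=bot.camera_params("scene"); print(project(s["ee_pos"]+34*X,c))
cv2.imwrite("pics/s4.png",cv2.resize(p[40:240,160:360,::-1],None,fx=3,fy=3)); np.savez("s4.npz",p=p,d=d)
P=cloud(d,c); q=P[...,:]-(s["ee_pos"]-11*X); l=q@X; m=(l>22)&(l<115)&(np.linalg.norm(q-l[...,None]*X,axis=-1)<45)
for lo in range(20,115,10):
    w=m&(l>=lo)&(l<lo+10); print(lo,w.sum(),P[w].mean(0).round(0) if w.any() else "")
E
```

```text
[-14.  -2.  86.   0.  96.  58.] [-48.  14. 105.  72. 119.  57.]
34.575 [519.   -8.7 380.1] [[0.26, 0.97, 0.0], [0.97, -0.26, -0.0], [-0.0, 0.0, -1.0]] 25.226933663220642 [-0.6 -0.3 -6.2] [-1.5   0.62 -0.01]
[[265.88932319 112.11422223]]
20 41 [534.   1. 388.]
30 10 [533.  14. 386.]
40 22 [532.  22. 384.]
50 21 [535.  31. 385.]
60 28 [536.  43. 383.]
70 22 [541.  52. 385.]
80 21 [542.  62. 384.]
90 21 [544.  71. 384.]
100 15 [547.  79. 383.]
110 1 [546.  87. 371.]
```

View pics/s4.png

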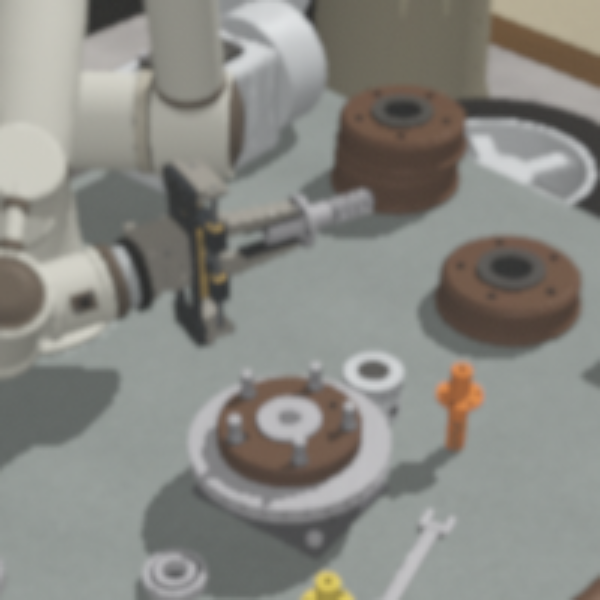

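The shaft is held level at about z = 380 mm with its stem pointing right to (370,200). The depth points along the stem stay at 383–386 mm. The parts in this crop stand where they did, so I hand the job in.

```bash
python3 - <<'E'
from bench import bot
bot.hold(.5); s=bot.sense(); print(s["clock"],s["gripper_width"],abs(s["joint_velocities"]).max()); bot.job_done()
E
```

```text
35.125 25.22536292700957 0.10627775378048851
the job is handed in; nothing more can be done
```

I turned the disc about 384° anticlockwise and drew the shaft out. I handed the job in at 35.1 s (limit 53 s) with the shaft held level; no verdict is reported.

- **Full turn:** I caged one stud at a time between the fingers and made two strokes, 216° then 168°. Afterwards the stud angles and the two dark holes in the hub face matched 384°, and the shaft was still seated. They can't tell 384° from 24°; the caged strokes, with nothing blocked, rule out 24°.
- **Drawing the shaft:** I gripped the plain end at 55 N and lifted it straight up. The picture showed the bore empty, and the tool carried 5.3 N, which is the shaft's weight.
- **Final hold:** The shaft is level, with depth points along the stem between 383 and 386 mm and its middle about 380 mm above the table. The grip opening was steady at 25.2 mm, slightly under the nominal 26 mm. The arm was still.
- **Other parts:** The loose parts visible in the last picture stood where they began, judged by eye. The gear, conrod and starter were out of that crop and were not checked again, though the arm did not go near them. No check failed or disagreed.

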